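# Dial the code on the gear case and slide its latch open

## Task

Unlock the gear case: roll its three code wheels to 4-7-5 (left, middle, right, as read from the robot's side), one wheel at a time with a gentle finger and without turning its neighbours, until each digit sits squarely at its index marks, then slide the latch button fully to the right so that the tongue leaves the staple, and let go. Leave everything lying around the lock where it is.

Things in the scene. Friction and masses are not known exactly. Their poses are not given: they have to be found in the camera images.
- case: lockable grey gear case, 250 (x) by 360 (y) by 100 mm high, fixed. Origin: centre of its underside; x from its front (robot side) to its hinges, y to its left, z up. A steel lock housing (58 by 178 mm) stands 8 mm out of its top, centred on case x = -75, y = -96 to 82 mm, top face 108 mm high. A staple at y = 92 to 98 mm stands 16 mm over the case's top
- wheel_left_top (a point): highest point of the left code wheel, mid-width, fixed in the case (-75, 60, 121 mm), axes as the case's. The wheels: black, white digits, 40 mm diameter, 14 mm wide, 34 mm apart, axles along the case's y and 20 mm below this point, standing 13 mm out of the housing. A fingertip pressed on the top and drawn along the case's x rolls one: 12.6 mm a digit
- wheel_middle_top (a point): the same point of the middle code wheel, case frame (-75, 26, 121 mm). A sprung roller clicks every wheel into its digits: a draw of about 1 to 2 N leaves a click, and a wheel let go between two digits mostly jumps to the nearer (rarely it stays half-way). Draw while pressing with about 4 to 10 N: less slips, and more than 15 N on a wheel harms the lock
- wheel_right_top (a point): the same point of the right code wheel, case frame (-75, -8, 121 mm). The hard rubber treads are moulded out of true: as a wheel turns, its real top stands up to about 1.2 mm higher or lower than these nominal points, each wheel its own way. A tread gives about 1 mm under 16 N
- wheel_left (a joint): left code wheel: turn angle in rad; it shows the digit value/0.6283, on top, between two dark index marks (36 degrees a digit; turns endlessly, 9 then 0; whole turns do not matter). The value grows as the wheel's top is pushed along the case's +x, away from the robot. Starts one to three digits above 4.
- wheel_middle (a joint): middle code wheel: turn angle in rad; it shows the digit value/0.6283, on top, between two dark index marks (36 degrees a digit; turns endlessly, 9 then 0; whole turns do not matter). The value grows as the wheel's top is pushed along the case's +x, away from the robot. Starts one to three digits below 7.
- wheel_right (a joint): right code wheel: turn angle in rad; it shows the digit value/0.6283, on top, between two dark index marks (36 degrees a digit; turns endlessly, 9 then 0; whole turns do not matter). The value grows as the wheel's top is pushed along the case's +x, away from the robot. Starts between two digits below and two above 5, and may already be right.
- latch (a joint): slide of the latch in m: 0 is shut, 0.014 fully open, along the case's -y (to the right). Stiff, about 3 to 5 N, and it stays where it is left. It stops after 2 to 4 mm unless all three wheels show the code; when open it locks them.
- latch_button (a point): middle of the latch's black ribbed thumb button, 24 mm (case x) by 18 mm (case y), standing 15 mm over the housing's top; this point is 8 mm over the housing's top. It moves with the latch. Free to grip across the case's x; shut it lies 50 mm to the right of the right wheel's middle. The steel tongue at the far left end of the lock moves with it.
- dive_computer_mid (a point): bystander: black round dive computer, 66 mm across and 18 mm high, lying on the case's lid; the point is its centre
- screwdriver: bystander: screwdriver, 170 mm long, lying on the bench to the right of the case; origin under its middle, x along it
- parts_cup_mid (a point): bystander: small aluminium cup, 60 mm across and 50 mm high, on the bench to the left of the case; the point is its centre

How it is judged (in metres and radians):
On the way:
1. the three wheels show 4-7-5 while the latch is still shut ((value of joint wheel_left between -3.9199 and -3.6199 rad or value of joint wheel_left between 2.3633 and 2.6633 rad or value of joint wheel_left between 8.6465 and 8.9465 rad) and (value of joint wheel_middle between -2.035 and -1.735 rad or value of joint wheel_middle between 4.2482 and 4.5482 rad or value of joint wheel_middle between 10.5314 and 10.8314 rad) and (value of joint wheel_right between -3.2916 and -2.9916 rad or value of joint wheel_right between 2.9916 and 3.2916 rad or value of joint wheel_right between 9.2748 and 9.5748 rad) and value of joint latch below 0.005 m), for 0.2 s.
At the end, for the whole second after the job is handed in: the latch is slid open by more than 11.5 mm of its 14 mm and left there, the wheels at rest and each within 0.15 rad of its digit of 4-7-5 (0.63 rad is one digit) (value of joint latch above 0.0115 m and (value of joint wheel_left between -3.9199 and -3.6199 rad or value of joint wheel_left between 2.3633 and 2.6633 rad or value of joint wheel_left between 8.6465 and 8.9465 rad) and (value of joint wheel_middle between -2.035 and -1.735 rad or value of joint wheel_middle between 4.2482 and 4.5482 rad or value of joint wheel_middle between 10.5314 and 10.8314 rad) and (value of joint wheel_right between -3.2916 and -2.9916 rad or value of joint wheel_right between 2.9916 and 3.2916 rad or value of joint wheel_right between 9.2748 and 9.5748 rad) and velocity of joint wheel_left between -0.05 and 0.05 rad/s and velocity of joint wheel_middle between -0.05 and 0.05 rad/s and velocity of joint wheel_right between -0.05 and 0.05 rad/s); the robot touches nothing.
It fails at once if a wheel is pressed by the fingers with more than 15 N (contact force between the fingers and wheel_left above 15 N or contact force between the fingers and wheel_middle above 15 N or contact force between the fingers and wheel_right above 15 N).
It fails at once if a wheel turns (faster than 0.8 rad/s) while the fingers are on another wheel ((contact force between the fingers and wheel_left above 0.5 N and ((velocity of joint wheel_middle above 0.8 rad/s or velocity of joint wheel_middle below -0.8 rad/s) or (velocity of joint wheel_right above 0.8 rad/s or velocity of joint wheel_right below -0.8 rad/s))) or (contact force between the fingers and wheel_middle above 0.5 N and ((velocity of joint wheel_left above 0.8 rad/s or velocity of joint wheel_left below -0.8 rad/s) or (velocity of joint wheel_right above 0.8 rad/s or velocity of joint wheel_right below -0.8 rad/s))) or (contact force between the fingers and wheel_right above 0.5 N and ((velocity of joint wheel_left above 0.8 rad/s or velocity of joint wheel_left below -0.8 rad/s) or (velocity of joint wheel_middle above 0.8 rad/s or velocity of joint wheel_middle below -0.8 rad/s)))).
It fails at once if the dive computer, the screwdriver or the cup is moved by more than 15 mm (distance of any of dive_computer_mid, screwdriver, parts_cup_mid from where it was at the start of the episode above 0.015 m).
It also fails if it takes over 72 s, if anything falls off the work surface, if the arm or the gripper's body presses on something with over 40 N, if the wrist force passes 120 N, or if a joint passes its speed limit or range.

## Robot

A 6-joint arm with a two-finger parallel gripper is mounted at the origin on the work surface. World frame = base frame: x ahead of the robot, y to its left, z up, the work surface at z = 0. Lengths are in mm, angles in degrees, forces in N, time in s.
With the tool pointing down it reaches from about 350 to 850 mm from the base axis. Payload 8.1 kg.
Tool frame: the origin (TCP) lies at the very end of the fingers, on their centre line; the grasp point (between the pads) lies 19 mm behind it; z points along the fingers, y is the line along which they close (so a half turn about z gives the same grasp; the last joint's range is limited). The gripper opens to 93 mm and grips with 3 to 60 N. Pads are 15 mm wide; open, the fingers measure 128 mm over their backs; the gripper's body (75 mm by 188 mm) begins 65 mm behind the grasp point.
Start: joints at [-79.492, 7.471, 85.268, -0, 87.261, -4.893], TCP at [159.365, -578.453, 218.635] pointing down, gripper open.
Joint ranges: [-169.43, 169.43], [-51.17, 129.36], [1.28, 143.12], [-76.62, 256.62], [0, 156.53], [-152.29, 152.29]. Speed limits (degrees/s): [136.94, 136.94, 159.86, 180, 180, 180].

## Interface

Orientations are given as a 3x3 rotation matrix whose columns are the frame's x, y, z axes.
In Python, from cell import robot, hand, solver, readout, viewer, order gives the robot as it stands. The module is installed in compiled form; this text tells all that it offers. Calls block until the motion is done:
- robot.move_ptp(position, orientation): joint-space move of the TCP to a pose.
- robot.move_linear(position, frame=None, v=150): straight line of the TCP; frame=None keeps the orientation; v is the mean speed in mm/s.
- robot.set_joints(angles): joint-space move.
- hand.move_gripper(opening): finger opening in mm; the grip force is fixed at half the most; returns when the fingers have stopped.
- robot.wait(seconds).
- solver.solve_ik(position, orientation): joint angles nearest the present ones, or None.
- readout.state(): the state.
- viewer.grab_frame(name): name is "scene" or "side" or "wrist"; returns a dict with "image" (400x640x3 uint8, blue, green, red), "fx", "fy", "cx", "cy" (pixels), "dist_coeffs" ([k1, k2, p1, p2, k3] as OpenCV has them; the pictures are not rectified), "rvec" (rotation vector, rad) and "tvec" (3), from world to camera coordinates, as OpenCV has them. Camera axes: x right, y down, z forward; pixel columns grow to the right and rows downward; lengths in mm; the calibration is good to about 2 mm. A picture is of the moment at which its call begins. There is no depth.
A pose or a line that the arm cannot do raises robot.PlanningError and nothing moves.
- order.hand_in(): hands the job in; it is judged then, once.
The state is a dict: "time_s": time; "joints": joint angles; "joint_velocities": joint speeds; "joint_torque": joint torques, N m; "position": TCP position; "ee_rot": TCP orientation; "force": force on the tool from outside, world axes, zero at the start; "moment": the same for the moment, N m; "opening": finger opening in mm; "gripper_force": force on a finger pad.
Only numpy, scipy, OpenCV 4.12 (cv2) and the standard library are available. Lean on these libraries where they do the work, as an engineer would, in place of code of your own. Each camera call takes 0.05 s, during which the arm holds its last target. There are 200 camera calls.

## Working session

There is one attempt and no reset: what is moved stays moved. The work goes in short steps, each a Python script; the robot and the scene stay as the last script left them, time stands still between calls to the robot, and variables do not carry over. Pictures are saved under pics/ and viewed, at most 10 in all, crops included, and the job is handed in when it is done.

```bash
mkdir -p pics; python3 - <<'E'
from cell import robot,hand,solver,readout,viewer
import cv2,numpy as np
a=viewer.grab_frame("scene");b=viewer.grab_frame("side")
for n,f in (("scene",a),("side",b)):
    cv2.imwrite(f"pics/{n}0.png",f["image"]);print(n,f["fx"],f["rvec"],f["tvec"],f["dist_coeffs"])
s=readout.state();print(s["time_s"],s["force"],s["opening"],s["ee_rot"])
E
```

```text
scene 360.95126797972426 [ 1.61148883  2.09339708 -0.72491442] [ 132.06818697 -395.31200094 1391.1452813 ] [-0.02749671  0.          0.          0.          0.        ]
side 369.1439358838219 [ 2.15816071 -0.45094243  0.25167343] [-558.21841456  229.6964287   718.33541228] [-0.05452403  0.          0.          0.          0.        ]
0.1 [-0.51475095 -0.47302333  0.05659624] 92.9139654118261 [[ 9.64086059e-01  2.65589851e-01 -3.20454076e-04]
 [ 2.65590015e-01 -9.64084680e-01  1.63516282e-03]
 [ 1.25337785e-04 -1.66154708e-03 -9.99998612e-01]]
```

View pics/scene0.png

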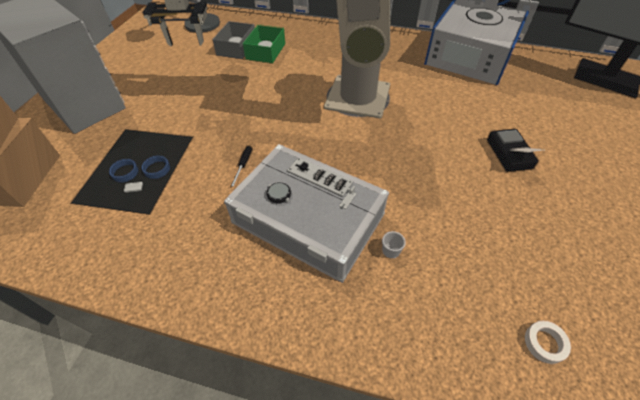

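View pics/side0.png

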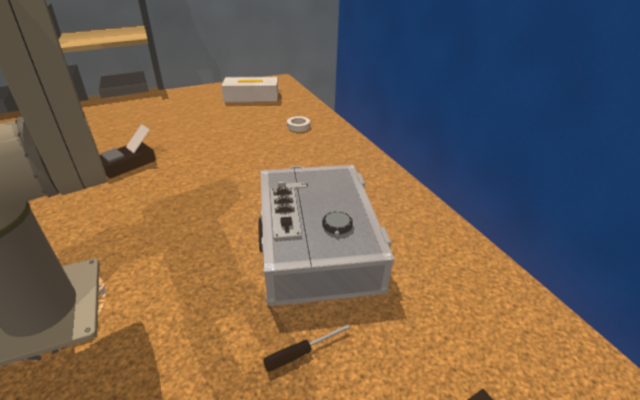

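```bash
cat > h.py <<'E'
import cv2,numpy as np
from scipy.optimize import least_squares
def proj(f,P):
    K=np.array([[f["fx"],0,f["cx"]],[0,f["fy"],f["cy"]],[0,0,1.]])
    return cv2.projectPoints(np.array(P,float).reshape(-1,1,3),np.array(f["rvec"],float),np.array(f["tvec"],float),K,np.array(f["dist_coeffs"],float))[0].reshape(-1,2)
def c2w(p,P):  # pose (x,y,yaw)
    c,s=np.cos(p[2]),np.sin(p[2]);P=np.array(P,float).reshape(-1,3)
    return np.c_[p[0]+c*P[:,0]-s*P[:,1],p[1]+s*P[:,0]+c*P[:,1],P[:,2]]
def fit(obs,p0):
    return least_squares(lambda p:np.concatenate([(proj(f,c2w(p,P))-np.array(q)).ravel() for f,P,q in obs]),p0,loss='soft_l1',x_scale=[10,10,.1])
E
python3 - <<'E'
from cell import robot,hand,solver,readout,viewer
from h import *
T=[(-125,-180,100),(-125,180,100),(125,-180,100)]
a=viewer.grab_frame("scene");b=viewer.grab_frame("side")
r=fit([(a,T,[(281,150),(386,190),(229,205)]),(b,T+[(125,180,100)],[(266,268),(262,172),(385,260),(355,167)])],[500,0,0])
p=r.x;print(p,r.fun.round(1))
np.save("pose.npy",p)
# look with wrist
c=c2w(p,[(-75,-7,330)])[0]; th=p[2]
cx=np.array([np.cos(th),np.sin(th),0]);cy=np.array([np.sin(th),-np.cos(th),0])
f=viewer.grab_frame("wrist");R=cv2.Rodrigues(np.array(f["rvec"]))[0];C=-R.T@np.array(f["tvec"]);s=readout.state()
E0=np.array(s["ee_rot"]);print("cam in tool",E0.T@(C-np.array(s["position"])),"\n",E0.T@R.T, f["fx"])
for nm,(X,Y) in {"xfwd":(cx,cy),"ysw":(cy,-cx),"ysw2":(-cy,cx)}.items():
    O=np.c_[X,Y,[0,0,-1]]; print(nm,np.linalg.det(O).round(2),solver.solve_ik(list(c),O))
E
```

```text
[ 6.04086517e+02 -2.02534782e+01 -2.88657757e-01] [-1.4 -4.7  3.5  4.  -5.  -3.3 -1.4  1.1  0.2 -2.6  8.4 -2.  -0.7 -2.6]
cam in tool [  72.94462218   -0.62413543 -165.80020326] 
 [[ 5.46424193e-05 -9.64748166e-01 -2.63174797e-01]
 [ 9.99999986e-01  1.16328697e-05  1.64983993e-04]
 [-1.56106526e-04 -2.63174803e-01  9.64748153e-01]] 312.8370990020846
xfwd 1.0 [-6.14790531e+00 -4.45321754e+00  8.59020464e+01 -2.54444375e-14
  9.85511711e+01  1.00390966e+02]
ysw 1.0 None
ysw2 1.0 [-6.14790531e+00 -4.45321754e+00  8.59020464e+01 -2.54444375e-14
  9.85511711e+01  1.03909659e+01]
```

```bash
cat >> h.py <<'E'
def O(p):
    c,s=np.cos(p[2]),np.sin(p[2]); return np.c_[[-s,c,0],[c,s,0],[0,0,-1.]]
E
python3 - <<'E'
from cell import robot,hand,solver,readout,viewer
from h import *
p=np.load("pose.npy")
hand.move_gripper(0)
robot.move_ptp(list(c2w(p,[(-75,-35,215)])[0]),O(p))
f=viewer.grab_frame("wrist");s=readout.state();print(s["time_s"],s["force"],s["opening"])
import pickle;pickle.dump(f,open("w1.pkl","wb"))
cv2.imwrite("pics/w1.png",cv2.resize(f["image"],(800,500),interpolation=cv2.INTER_CUBIC))
for n in [(-75,60,121),(-75,26,121),(-75,-8,121),(-75,-58,123)]: print(proj(f,c2w(p,[n]))*1.25)
E
```

```text
4.0833 [-0.06114209  0.06636051  0.69726584] 0.32509561546397286
[[389.94965554 102.44588248]]
[[390.02406454 157.16629207]]
[[390.09435313 208.73628096]]
[[390.18982128 279.77970653]]
```

View pics/w1.png

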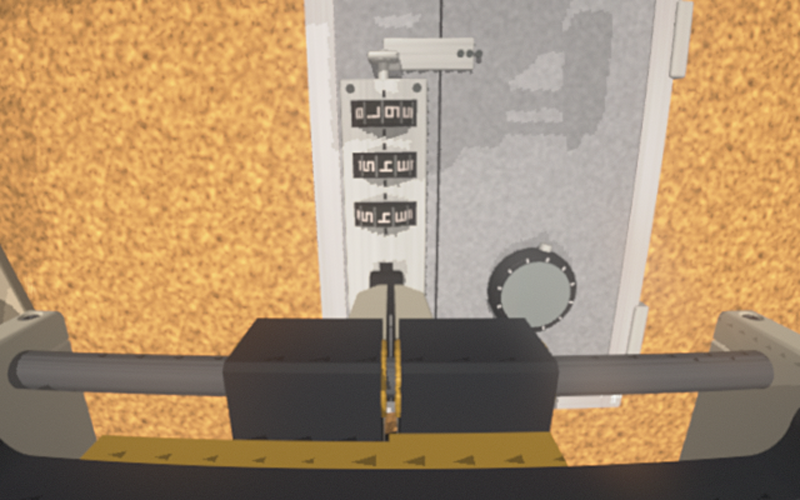

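```bash
python3 - <<'E'
import cv2,pickle
f=pickle.load(open("w1.pkl","rb"))
c=f["image"][55:185,262:352]
cv2.imwrite("pics/w1c.png",cv2.rotate(cv2.resize(c,None,fx=6,fy=6,interpolation=cv2.INTER_CUBIC),cv2.ROTATE_90_COUNTERCLOCKWISE))
E
```

```text
(no output)
```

View pics/w1c.png

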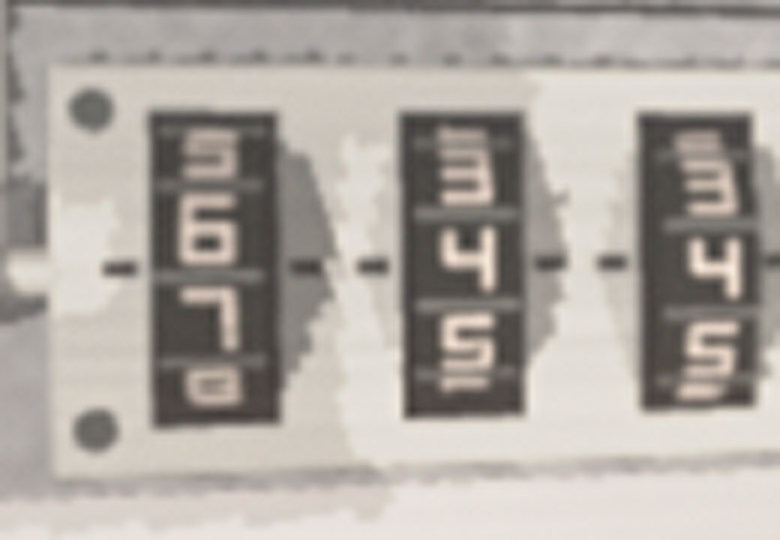

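```bash
python3 - <<'E'
import pickle
from h import *
f=pickle.load(open("w1.pkl","rb"));p=np.load("pose.npy")
g=lambda L:[(352-Y/6,X/6+55) for X,Y in L]
P=[(-46,82,108),(-104,82,108),(-75,67,121),(-75,53,121),(-75,33,121),(-75,19,121),(-75,-1,121),(-75,-15,121)]
q=g([(48,66),(55,478),(150,268),(278,267),(401,266),(525,264),(638,263),(755,262)])
r=fit([(f,P,q)],p);print(p,r.x,r.fun.round(1).reshape(-1,2));np.save("pose.npy",r.x)
E
```

```text
[ 6.04086517e+02 -2.02534782e+01 -2.88657757e-01] [ 5.99549402e+02 -2.42160115e+01 -2.79256424e-01] [[ 1.5 -0.6]
 [-0.7 -0.9]
 [-0.3  0.4]
 [-0.2 -2.6]
 [ 0.   2.4]
 [-0.1 -0.9]
 [ 0.1  4.2]
 [ 0.1  1. ]]
```

```bash
cat >> h.py <<'E'
from cell import robot,hand,solver,readout,viewer
p=np.load("pose.npy")
def go(x,y,z,v=150): robot.move_linear(list(c2w(p,[(x,y,z)])[0]),O(p) if v>=100 else None,v=v)
def cf(b=0):
    F=np.mean([np.array(readout.state()["force"]) for _ in range(3)],0)-b
    c,s=np.cos(p[2]),np.sin(p[2]); return np.array([c*F[0]+s*F[1],-s*F[0]+c*F[1],F[2]]) if np.ndim(b) else F
def stroke(y,d,x0=None,target=6.5,k=10.,log=True,ztop=121):
    """draw wheel at case y by d mm along x, centred on the top"""
    x=-75-d/2 if x0 is None else x0
    go(x,y,ztop+12); go(x,y,ztop+3,v=60); robot.wait(.15)
    b=cf(); z=ztop+3; L=[]
    while True:
        z-=.2; go(x,y,z,v=8); f=cf(b)[2]
        if f>1.5: break
        if z<ztop-3.5: print("no contact",z);go(x,y,z+15);return
    zc=z
    for i in range(6):
        z+=np.clip((f-target)/k,-.15,.3); go(x,y,z,v=8); f=cf(b)[2]; L.append((x+75,z,f))
        if abs(f-target)<1: break
    n=int(np.ceil(abs(d)/.8)); fm=f
    for i in range(n):
        x+=d/n; z+=np.clip((f-target)/k,-.15,.4); go(x,y,z,v=14); F=cf(b); f=F[2]; fm=max(f,fm); L.append((x+75,z,*F))
        if f>11.5: z+=.3; go(x,y,z,v=20); f=cf(b)[2]
    if log:
        print("contact z",round(zc,2),"fmax",round(fm,1))
        for l in L: print(np.round(l,2))
    go(x,y,z+3,v=25); go(x,y,ztop+12)
    print("t",readout.state()["time_s"])
E
python3 - <<'E'
from h import *
t=readout.state()["time_s"]
stroke(-8,13.4)
go(-75,-35,215)
f=viewer.grab_frame("wrist");c=f["image"][50:185,255:355]
cv2.imwrite("pics/w2.png",cv2.rotate(cv2.resize(c,None,fx=5,fy=5,interpolation=cv2.INTER_CUBIC),cv2.ROTATE_90_COUNTERCLOCKWISE))
E
```

```text
contact z 122.0 fmax 7.6
[ -6.7  121.85   2.86]
[ -6.7 121.7   5.3]
[ -6.7  121.58   4.88]
[ -6.7  121.43   5.5 ]
[-5.9100e+00  1.2133e+02 -2.8600e+00 -1.2000e-01  6.9500e+00]
[ -5.12 121.37  -1.31  -0.81   6.37]
[ -4.34 121.36  -0.57   0.31   7.55]
[ -3.55 121.47  -0.36   1.17   6.7 ]
[ -2.76 121.49  -0.97  -0.13   5.36]
[ -1.97 121.37  -0.43   0.18   6.98]
[ -1.18 121.42   0.28   0.21   6.08]
[ -0.39 121.38   0.43  -0.5    6.39]
[  0.39 121.37  -0.73  -0.62   7.1 ]
[  1.18 121.43   0.45  -0.52   7.16]
[1.9700e+00 1.2149e+02 3.0000e-02 7.0000e-02 5.4600e+00]
[  2.76 121.39   0.9    0.21   6.38]
[  3.55 121.38   1.12   0.45   5.51]
[  4.34 121.28  -0.2   -0.49   5.7 ]
[  5.12 121.2    2.8   -0.14   6.18]
[  5.91 121.17   0.82   0.68   5.73]
[  6.7  121.09  -0.21   0.89   6.32]
t 13.5167
```

View pics/w2.png

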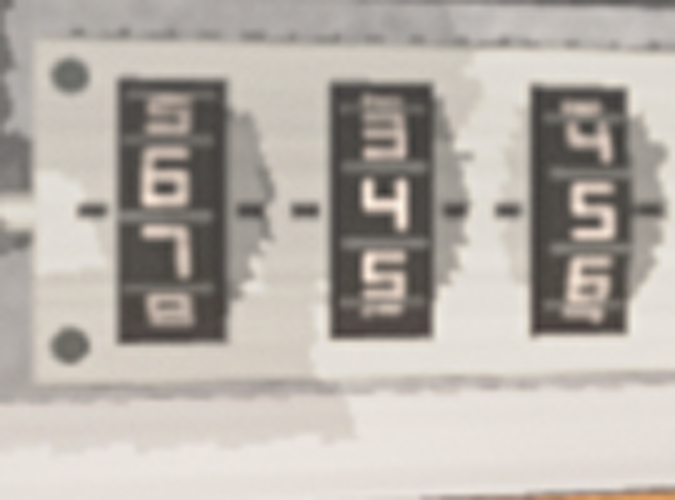

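```bash
sed -i 's/go(x,y,ztop+12); go(x,y,ztop+3,v=60); robot.wait(.15)/go(x,y,ztop+7); go(x,y,ztop+2.4,v=60); robot.wait(.1)/; s/z=ztop+3; L/z=ztop+2.4; L/; s/z-=.2; go(x,y,z,v=8)/z-=.25; go(x,y,z,v=12)/; s/v=14/v=22/; s/abs(d)\/.8/abs(d)\/.95/; s/go(x,y,z+3,v=25); go(x,y,ztop+12)/go(x,y,z+4,v=40); go(x,y,ztop+7)/' h.py
cat > look.py <<'E'
from h import *
def look(n):
    go(-75,-35,215)
    f=viewer.grab_frame("wrist");c=f["image"][50:185,255:355]
    cv2.imwrite(f"pics/{n}.png",cv2.rotate(cv2.resize(c,None,fx=5,fy=5,interpolation=cv2.INTER_CUBIC),cv2.ROTATE_90_COUNTERCLOCKWISE))
E
python3 - <<'E'
from h import *
stroke(26,12.7)
stroke(26,12.6)
E
```

```text
contact z 120.15 fmax 6.6
[ -6.35 120.     3.52]
[ -6.35 119.85   3.13]
[ -6.35 119.7    4.15]
[ -6.35 119.55   6.16]
[ -5.44 119.52  -1.23  -1.51   6.34]
[ -4.54 119.5   -1.41  -1.09   5.48]
[ -3.63 119.4   -0.79  -0.68   5.48]
[ -2.72 119.3   -0.85  -0.84   6.17]
[ -1.81 119.26   0.2   -1.37   6.47]
[ -0.91 119.26  -0.47  -1.47   5.91]
[  0.   119.2    0.27  -0.72   6.27]
[  0.91 119.18   0.14  -0.44   5.4 ]
[  1.81 119.07  -0.22  -1.18   6.57]
[  2.72 119.07  -0.25  -1.7    5.38]
[  3.63 118.96   1.18  -1.69   5.2 ]
[  4.54 118.83   0.93  -1.25   5.48]
[  5.44 118.73  -1.32  -1.07   6.38]
[  6.35 118.72  -0.72  -0.96   5.95]
t 23.75
contact z 119.65 fmax 7.5
[ -6.3 119.5   4.6]
[ -6.3  119.35   6.06]
[ -5.4  119.31  -0.77  -1.54   5.09]
[ -4.5  119.17   0.6    0.14   7.24]
[-3.6000e+00  1.1924e+02 -7.3000e-01 -1.0000e-02  7.0500e+00]
[ -2.7  119.29   0.33  -0.3    6.49]
[ -1.8  119.29   0.21  -0.81   6.47]
[ -0.9  119.29   1.43  -0.5    5.2 ]
[  0.   119.16   0.33  -0.58   6.68]
[  0.9  119.18   0.68   0.19   6.2 ]
[  1.8  119.15   0.87  -0.34   6.46]
[ 2.7000e+00  1.1914e+02  1.2300e+00 -5.0000e-02  5.6500e+00]
[ 3.6000e+00  1.1906e+02  1.9800e+00 -8.0000e-02  7.0800e+00]
[  4.5  119.12   1.83  -0.86   5.55]
[  5.4  119.02   0.43  -0.54   7.53]
[ 6.3000e+00  1.1912e+02 -1.1000e-01  1.0000e-02  6.4400e+00]
t 32.6
```

```bash
sed -i 's/ztop=121):/ztop=121,up=1.):/; s/go(x,y,ztop+7); go(x,y,ztop+2.4,v=60)/go(x,y,ztop+up+1.5)/; s/z=ztop+2.4/z=ztop+up+1.5/; s/z-=.25; go(x,y,z,v=12)/z-=.35; go(x,y,z,v=15)/; s/abs(d)\/.95/abs(d)\/1.7/; s/-.15,.3); go/-.3,.3); go/; s/<1: break/<2: break/; s/-.15,.4)/-.25,.4)/; s/go(x,y,z+4,v=40); go(x,y,ztop+7)/go(x,y,max(z,zc)+up+1.5,v=60); return zc/; s/    print("t"/    return zc\n    print("t"/' h.py
sed -i 's/; return zc$//' h.py
python3 - <<'E'
from h import *
t=lambda:print("t",readout.state()["time_s"])
stroke(26,12.7,ztop=119.6,up=-.3);t()
go(-75+8.8,60,126)
z=stroke(60,-17.7,up=.2);t()
E
```

```text
contact z 119.4 fmax 8.1
[ -6.35 119.1    5.17]
[ -4.76 118.97  -1.27  -0.77   8.14]
[-3.1700e+00  1.1914e+02  2.0000e-02 -1.7300e+00  6.6900e+00]
[ -1.59 119.16  -1.11  -1.78   5.44]
[  0.   119.05   0.31  -0.81   6.73]
[  1.59 119.07   0.3   -1.55   6.61]
[  3.18 119.08   0.87  -0.83   5.75]
[  4.76 119.01   1.01  -1.8    6.03]
[  6.35 118.96   0.19  -0.6    6.16]
t 36.45
contact z 121.65 fmax 8.2
[  8.85 121.35   3.49]
[  8.85 121.05   6.03]
[  7.24 121.     1.77  -1.99   5.31]
[  5.63 120.88   1.51  -1.89   6.33]
[  4.02 120.87   1.31  -2.24   7.46]
[ 2.4100e+00  1.2096e+02  5.0000e-02 -2.4200e+00  7.6000e+00]
[  0.8  121.07   0.37  -1.89   8.23]
[ -0.8  121.25  -0.43  -1.22   7.35]
[ -2.41 121.33  -0.91  -1.38   7.68]
[ -4.02 121.45  -1.07  -1.34   7.04]
[ -5.63 121.5    1.17  -1.9    5.82]
[ -7.24 121.43  -0.46  -1.87   4.86]
[ -8.85 121.27  -0.24  -1.63   5.88]
t 41.4333
```

Much faster. I'll check before the last left stroke.

```bash
python3 - <<'E'
from look import *
look("w3");print(readout.state()["time_s"])
E
```

```text
42.5167
```

View pics/w3.png

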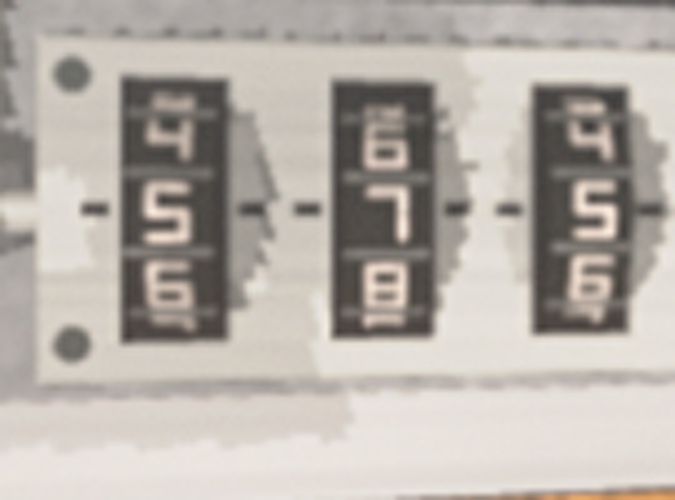

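```bash
python3 - <<'E'
from look import *
go(-75+6.2,60,126)
stroke(60,-12.3,up=.7)
look("w4");print(readout.state()["time_s"])
E
```

```text
contact z 121.8 fmax 6.8
[  6.15 121.5    3.63]
[  6.15 121.21   4.7 ]
[  4.61 121.03   0.46  -0.77   6.39]
[  3.08 121.02   0.62  -1.65   6.75]
[  1.54 121.05  -0.61  -1.43   6.83]
[  0.   121.08  -0.8   -0.67   6.53]
[ -1.54 121.08  -1.31  -1.3    5.9 ]
[ -3.07 121.02  -1.8   -1.25   6.46]
[ -4.61 121.02  -2.48  -0.64   6.62]
[ -6.15 121.03  -1.73  -0.72   5.98]
48.7083
```

View pics/w4.png

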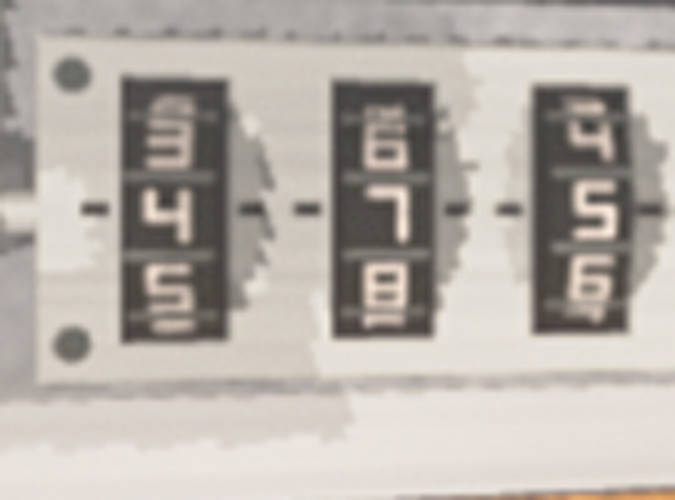

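```bash
python3 - <<'E'
from look import *
go(-75,-32,128); go(-75,-32,113,v=60); robot.wait(.1); b=cf()
y=-36; go(-75,y,113,v=40); L=[]
while y>-66:
    y-=1.5; go(-75,y,113,v=25); F=cf(b); L.append((y,*F))
    if F[1]>14 or abs(F[2])>12: break
for l in L: print(np.round(l,1))
go(-75,y+4,113,v=40); go(-75,y+4,135,v=110); 
go(-75,-55,225)
f=viewer.grab_frame("wrist");cv2.imwrite("pics/w5.png",f["image"])
s=readout.state();print(s["time_s"],s["force"])
E
```

```text
[-37.5   0.5  -0.1   1.2]
[-39.   -0.1   0.7   0.6]
[-40.5  -0.4   1.7  -1.2]
[-42.    0.4   1.9   0.4]
[-43.5   0.5   2.5  -0.3]
[-45.   -0.2   3.   -0.1]
[-46.5  -0.2   2.4   0.9]
[-48.   -0.9   1.8   0.6]
[-49.5  -0.8   1.8   0.4]
[-51.   -0.4   2.2   1.6]
[-52.5  -0.3   2.2   1.3]
[-54.   -0.5   2.6   1.6]
[-55.5  -0.2   9.2   0.3]
[-57.    0.6  16.   -0.1]
55.0917 [ 0.67320008 -0.58643399 -0.10368615]
```

View pics/w5.png

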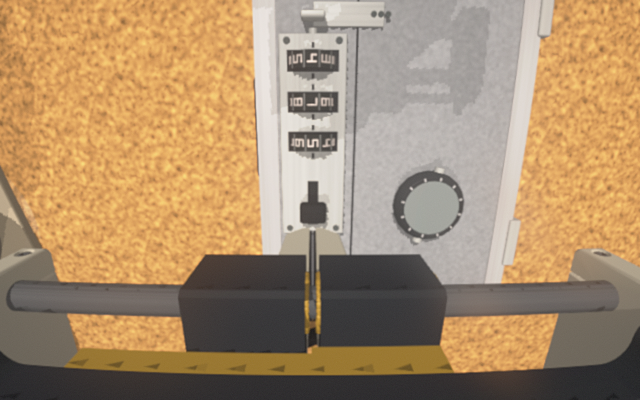

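The picture shows the wheels at 4-7-5 (rows 60, 102 and 142). The button is at (313, 212), at the right end of its slot, and the arm is clear. Force was about 2 N over roughly 14 mm of travel, then rose at the hard end stop.

```bash
python3 -c "
from cell import order
print(order.hand_in())"
```

```text
the job is handed in; nothing more can be done
None
```

I rolled the wheels to 4-7-5, slid the latch to its right-hand stop and let go; the job was handed in at about 55 s, and the hand-in call returned no verdict.

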